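Trip test of the theatre supply unit, read through a hand lens

ROBOT

A 6-joint arm with a two-finger parallel gripper is mounted at the origin on the work surface. World frame = base frame: x ahead of the robot, y to its left, z up, the work surface at z = 0. Lengths are in m, angles in rad, forces in N, time in s.
With the tool pointing down it reaches from about 0.275 to 0.85 m from the base axis. Payload 19 kg.
Tool frame: the origin (TCP) lies between the finger pads; the fingertips stand 14 mm ahead of it and the grasp point (between the pads) lies 5 mm behind it; z points along the fingers, y is the direction in which the jaws open and shut (so a half turn about z gives the same grasp; the last joint's range is limited). The gripper opens to 85 mm and grips with 20 to 120 N. Pads are 22 mm wide; open, the fingers measure 114 mm over their backs; the gripper's body (76 mm by 85 mm) begins 54 mm behind the grasp point. The pads swing forward as they close: fully open they stand 13 mm farther back than shut.
Start: joints at [-0.134, 0.15, 1.437, -0, 1.554, -0.134], TCP at [0.575, -0, 0.245] pointing down, gripper open.
Joint ranges: [-2.8, 2.8], [-0.68, 2.1], [0.12, 2.68], [-1.39, 4.53], [0.16, 2.79], [-2.81, 2.81]. Speed limits (rad/s): [1.89, 1.89, 2.22, 3.01, 3.01, 3.01].

INTERFACE

Orientations are given as a unit quaternion [w, x, y, z].
In Python, from station import manip gives the robot as it stands.
- The arm moves only by the shell command python3 -m jog 'ROWS'. ROWS is JSON, a list of rows, each a list of 3 entries, a list of its own where there are three numbers: the shift along the tool's x, y, z in cm, then the turn about the tool's z in rad, then the gripper's target within -1 to 1 (fully open at 1, half-way at 0, shut at -1). A call has 1 to 8 rows; each row shifts and turns the commanded pose from where the row before left it, along the tool's axes as they then stand; what a row does not reach is not made up. A row lasts 1/8 s, in which the tool goes at most 62.5 mm and 10.7 degrees, less where a joint would pass 70% of its speed; a pose out of reach is approached as far as the arm can. A call is refused whole if a number of a shift passes 6.25 or a number of a turn 0.188, either way. A call with a gripper value outside its range is refused whole. The fingers move at their own pace and stop on an object; the grip force is fixed at half the most. Time passes only in rows, so rows that do not move let the fingers close. It gives the time, the measured TCP pose, the force and the opening at its end, in the units of the state.
- manip.sense(): the state, without advancing time (a new reading comes with each control period).
- manip.capture(name): name is "scene" or "side" or "wrist"; returns the picture (400x640x3 uint8, red, green, blue); there is no depth.
- manip.camera_model(name): a dict with "intrinsics" (3x3 intrinsics, pixels), "xyz" and "orientation" of the camera in the world; the wrist camera has in their place "tool_from_camera" (4x4, takes a point from camera to tool coordinates, whose origin is the TCP and whose axes are the flange's). Camera axes: x right, y down, z forward; pixel columns grow to the right and rows downward; lengths in m; the calibration is good to about 2 mm. A picture is of the moment at which its call begins: read the wrist's pose just before it. camera_model takes no time and is no camera call.
- manip.job_done(): hands the job in, once; it reports no verdict.
The state is a dict: "clock": time; "qpos": joint angles; "joint_vel": joint speeds; "joint_efforts": joint torques, N m; "ee_pos": TCP position; "tool_rot": TCP orientation; "ft_force": force on the tool from outside, world axes, zero at the start; "moment": the same for the moment, N m; "grip_width": opening from 0.0 (shut) to 1.0 (fully open).
Only numpy, scipy, OpenCV 4.12 (cv2) and the standard library are available. Lean on these libraries where they do the work, as an engineer would, in place of code of your own. Each camera call takes 0.05 s, during which the arm holds its last target. There are 200 camera calls.

TASK

Test the clinic's safety supply unit: press its round test button so that the standing lever drops by itself, then lift the lever back up until it stands by itself. Then pick up the reading lens by its handle and hold it still and level over the small reading window, centred on the window and with the lens at the height of the pointer on the gauge post, without touching the unit with the lens or shifting the pointer. Finish while holding it there; do not put it down, and leave the bottle, tape roll and bowl alone.

Things in the scene. Friction and masses are not known exactly. Their poses are not given: they have to be found in the camera images.
- unit: White supply box lying face up, fixed to the table, 160 (x) x 220 (y) x 80 mm high, grey panel on top at z = 80 mm. Origin: centre of its underside; x away from the robot at yaw 0, y left, z up. In its frame: button at (0, 0), lever slot along x at y = +65 mm, reading window at (-20, -70) mm, 8 mm steel gauge post at (+50, -70) mm reaching 104 mm above the panel.
- test_button (a joint): Test button, pressed straight down; 0 = out, 0.006 m = fully in, sprung (about 5 N fully in), returns when released. From about 3 mm in, a link inside the unit tips the standing lever over so that it drops.
- button_top (a point): Centre of the top face of the round black test button, 28 mm across, standing 10 mm above the panel.
- trip_lever (a joint): Lever of the unit, a 10 mm steel rod with a round black knob, turning about the unit's y axis; 0 = standing (leaning 0.2 rad away from the robot, against its stop), 1.15 rad = dropped towards the robot (unit's -x), against its other stop. It is upright at 0.2 rad: it falls by its own weight (50 g) to 0 from below that and to 1.15 from above; no spring.
- lever_knob (a point): Centre of the 22 mm round knob at the lever's tip, 72 mm from the hinge; about 59 mm above the panel when standing, 30 mm above it when dropped.
- lever_hinge (a point): Centre of the lever's hinge, 12 mm under the panel, in the slot.
- window (a point): Centre of the reading window (a 34 mm square black frame with a pale strip), on the panel's top.
- marker (a joint): Setting of the collar on the gauge post, 0 to 0.04 m above its lowest setting (55 mm above the panel); clamped by friction, not to be moved.
- mark (a point): Tip of the collar's pointer, a tapering brass pin 9 mm thick that points from the post to the window (unit's -x), 38 mm beside the window's centre. Its height is the focal height. The post stands a further 32 mm behind the tip.
- loupe: Reading lens lying flat on the table: round lens in a dark steel rim, 60 mm across and 14 mm thick, with a straight black handle 20 mm wide and 18 mm high reaching along its -x from 38 to 130 mm from the lens centre. About 90 g (varies). Origin: centre of the rim's underside; x from handle to lens, z up.
- lens (a point): Centre of the lens, halfway up its thickness (7 mm above the underside).
- grip (a point): Point on the handle 65 mm from the lens centre, 9 mm above the underside, where it is gripped well across its 20 mm width.
- bottle: Amber bottle, 60 mm across, 130 mm high, upright; to be left alone. Origin: centre of its underside.
- tape: White tape roll lying flat, 70 mm across, 25 mm high; to be left alone. Origin: centre of its underside.
- bowl: Steel bowl, 90 mm across, 45 mm high; to be left alone. Origin: centre of its underside.
There are look-alikes about, which are no part of the job. What is meant by the loupe is not purple, and is the larger of those in its own colour.

How it is judged:
By the outcome, as a careful person would: the job done as asked, in the order asked, and still so for the second after the job is handed in, while the arm keeps its last pose, push and grip.
It also fails if it takes over 64 s, if anything falls off the work surface, if the arm or the gripper's body presses on something with over 40 N, if the wrist force passes 120 N, or if a joint passes its speed limit or range.

## Working session

There is one attempt and no reset: what is moved stays moved. The work goes in short steps, Python scripts to look and compute and a shell command to move; the robot and the scene stay as the last step left them, time stands still between calls to the robot, and variables do not carry over. Pictures are saved under pics/ and viewed, about 8 in all and at most 12, crops included, and the job is handed in when it is done.

```bash
mkdir -p pics; ls
python3 - <<'E'
from station import manip
import cv2,numpy as np
for n in("scene","side"):
    im=manip.capture(n); cv2.imwrite(f"pics/{n}0.png",im[:,:,::-1])
    print(n,{k:np.round(v,4).tolist() for k,v in manip.camera_model(n).items() if not isinstance(v,str)})
print(manip.camera_model("wrist"))
s=manip.sense();print(s)
E
```

```text
pics
scene {'intrinsics': [[364.2898, 0.0, 313.9406], [0.0, 364.2898, 191.7805], [0.0, 0.0, 1.0]], 'xyz': [1.3163, 0.0795, 0.7024], 'orientation': [-0.2857, 0.6066, 0.6683, -0.3221]}
side {'intrinsics': [[469.4212, 0.0, 330.5134], [0.0, 469.4212, 207.8686], [0.0, 0.0, 1.0]], 'xyz': [-0.2913, 0.9902, 1.0091], 'orientation': [0.1668, -0.3038, 0.8305, -0.4361]}
{'intrinsics': array([[327.99668187,   0.        , 320.83185555],
       [  0.        , 327.99668187, 199.0196374 ],
       [  0.        ,   0.        ,   1.        ]]), 'tool_from_camera': array([[-1.20746094e-03, -9.52055460e-01, -3.05923100e-01,
         7.79936373e-02],
       [ 9.99999245e-01, -1.21902776e-03, -1.53234562e-04,
        -6.10798145e-04],
       [-2.27040950e-04, -3.05923054e-01,  9.52056213e-01,
        -1.28903851e-01],
       [ 0.00000000e+00,  0.00000000e+00,  0.00000000e+00,
         1.00000000e+00]])}
{'clock': 0.1, 'qpos': array([-1.34048639e-01,  1.50932207e-01,  1.43794552e+00,  7.00089580e-06,
        1.55375530e+00, -1.34051181e-01]), 'joint_vel': array([ 9.92353063e-05, -3.31060535e-04, -2.96830045e-04, -5.11320634e-04,
        1.97126413e-03,  1.83972738e-03]), 'joint_efforts': array([ 4.39465453e-03, -7.14378047e+01, -5.71798074e+01, -8.77157845e-05,
        7.01135112e-03, -1.30998615e-04]), 'ee_pos': array([ 5.74811390e-01, -2.01527978e-05,  2.44748642e-01]), 'tool_rot': array([-4.15809903e-04,  7.07105830e-01,  7.07107541e-01, -3.12585108e-04]), 'ft_force': array([ 0.42140176, -0.30428257,  0.28281476]), 'moment': array([-0.00352341, -0.01574768, -0.09274234]), 'grip_width': 1.0010948690565968}
```

View pics/scene0.png

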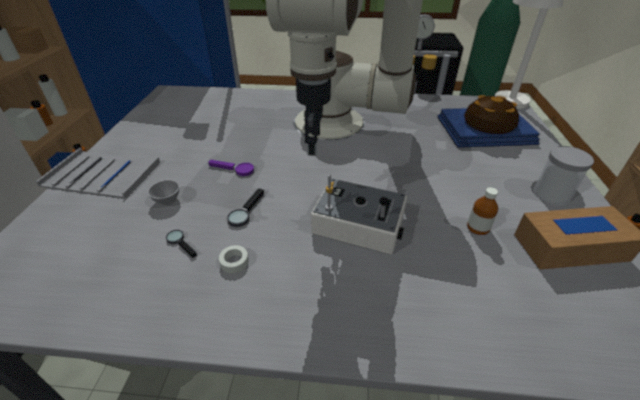

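View pics/side0.png

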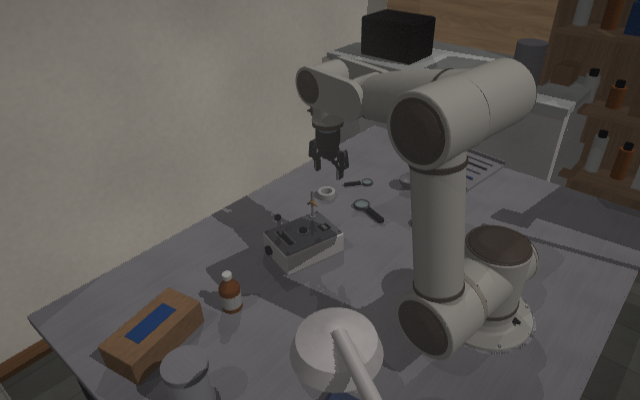

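```bash
cat > h.py <<'E'
from station import manip
import cv2,numpy as np
from scipy.spatial.transform import Rotation as R
def rot(q): return R.from_quat(np.roll(q,-1)).as_matrix()
def cam(n,s=None):
    m=manip.camera_model(n);K=m["intrinsics"]
    if n!="wrist": return K,rot(m["orientation"]),np.array(m["xyz"])
    s=s or manip.sense();T=m["tool_from_camera"];A=rot(s["tool_rot"])
    return K,A@T[:3,:3],A@T[:3,3]+s["ee_pos"]
def ray(c,uv,z):
    K,A,p=c;d=A@np.linalg.solve(K,[*uv,1]);return p+d*(z-p[2])/d[2]
def proj(c,P):
    K,A,p=c;q=(np.atleast_2d(P)-p)@A@K.T;return q[:,:2]/q[:,2:]
E
python3 - <<'E'
from h import *
c=cam("scene")
for n,uv,z in[("big lens",(238,217),.007),("big handle end",(263,191),.009),("small lens",(175,237),.007),("small end",(195,255),.009),("purple",(245,169),.007),("button",(361,201),.09),("knob",(384,201),.139),("tape",(234,262),.012),("bowl",(164,193),.02),("bottle",(482,228),.0)]:
    print(n,ray(c,uv,z).round(3))
w=cam("wrist");print(w[2].round(4));im=manip.capture("wrist");cv2.imwrite("pics/wrist0.png",im[:,:,::-1])
E
```

```text
big lens [ 0.593 -0.214  0.007]
big handle end [ 0.475 -0.168  0.009]
small lens [ 0.684 -0.36   0.007]
small end [ 0.741 -0.284  0.009]
purple [ 0.364 -0.252  0.007]
button [0.591 0.123 0.09 ]
knob [0.644 0.174 0.139]
tape [ 0.757 -0.179  0.012]
bowl [ 0.524 -0.456  0.02 ]
bottle [0.568 0.456 0.   ]
[0.5743 0.078  0.3737]
```

View pics/wrist0.png

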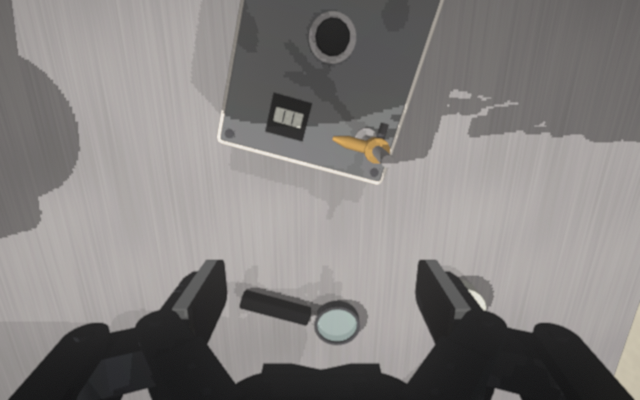

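```bash
python3 - <<'E'
from h import *
w=cam("wrist")
a=lambda p,q:np.degrees(np.arctan2(*(q-p)[1::-1]))
A=ray(w,(220,140),.08);B=ray(w,(380,183),.08);print(A,B,a(A,B),np.linalg.norm(B-A))
print("win",ray(w,(289,116),.08),"but",ray(w,(331,37),.09))
L=ray(w,(337,322),.014);H=ray(w,(243,299),.018);print("loupe",L,H,a(H,L),np.linalg.norm(L-H))
s=cv2.imread("pics/scene0.png")[158:278,140:290]
cv2.imwrite("pics/crop1.png",cv2.resize(s,None,fx=5,fy=5,interpolation=cv2.INTER_CUBIC))
E
python3 -m jog '[[[3.4,-2.5,-1.8],0.18,-1],[[3.3,-2.5,-1.8],0,-1],[[3.3,-2.5,-1.8],0,-1],[[0,0,0],0.18,-1],[[0,0,0],0.18,-1],[[0,0,0],0.18,-1],[[0,0,0],0.18,-1],[[0,0,0],0.18,-1]]'
```

```text
[0.48440086 0.03884213 0.08      ] [ 0.6288335  -0.00086296  0.08      ] -15.371130040450081 0.14979079272954302
win [0.54642076 0.05950386 0.08      ] but [0.58217205 0.12027024 0.09      ]
loupe [ 0.59491561 -0.20678371  0.014     ] [ 0.47547851 -0.16884271  0.018     ] -17.62323503482619 0.12538237490293322
clock: 1.15
ee_pos: [0.5125, 0.1079, 0.2991]
tool_rot: [-0.0, 0.971, 0.24, -0.0]
ft_force: [-0.4, -0.1, 0.3]
grip_width: -0.002
```

View pics/crop1.png

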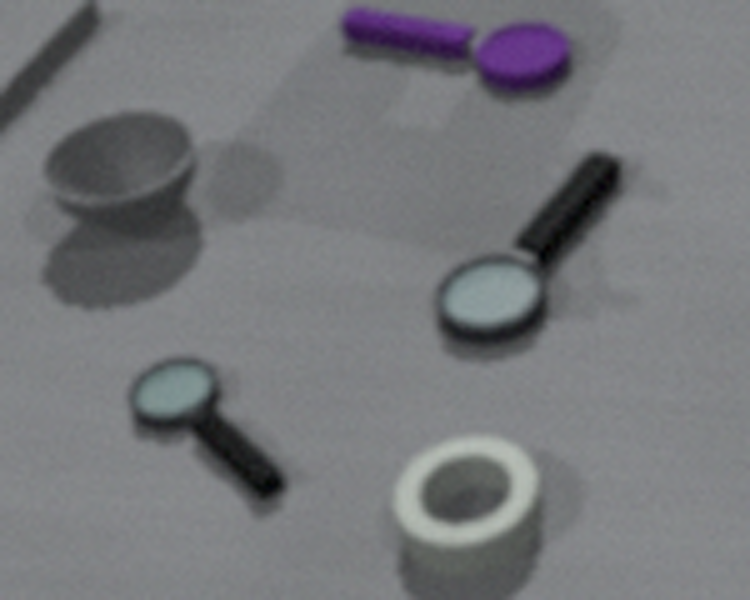

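The three candidates in the scene image are a purple one at (244,169), a dark one at (238,217) and a smaller dark one at (175,236). The loupe meant is the dark one at (238,217): it isn't purple, it's clearly the larger of the two dark ones, and its measured length of about 125 mm fits.

```bash
python3 -m jog '[[[0,0,0],0.18,-1],[[0,0,0],0.18,-1],[[0,0,0],0.18,-1],[[0,0,0],0.18,-1],[[0,0,0],0.035,-1],[[0,0,0],0,-1]]'
python3 - <<'E'
from h import *
s=manip.sense();print(s["ee_pos"],s["qpos"][5]);im=manip.capture("wrist");cv2.imwrite("pics/wrist1r.png",im[:,:,::-1])
np.save("w1.npy",np.r_[s["ee_pos"],s["tool_rot"]])
cv2.imwrite("pics/wrist1.png",cv2.resize(im[:,:,::-1],None,fx=1.25,fy=1.25,interpolation=cv2.INTER_CUBIC))
E
```

```text
clock: 1.9
ee_pos: [0.5126, 0.1079, 0.2992]
tool_rot: [0.0, 0.991, -0.13, -0.0]
ft_force: [-0.0, -0.3, -0.9]
grip_width: -0.0
[0.51257672 0.10785099 0.29922211] 1.892109101574004
```

View pics/wrist1.png

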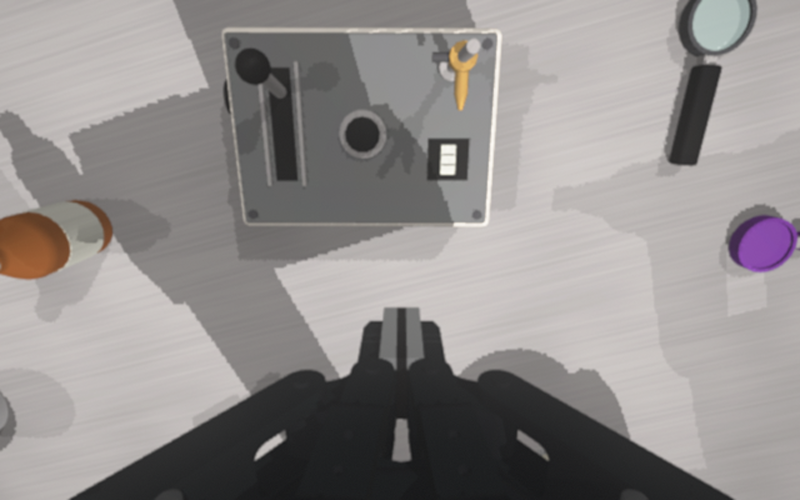

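This view shows the button at (363,134), the window at (448,159), the pointer tip at (461,108), the post top at (473,46), the standing knob at (253,66), and the big loupe at upper right.

Run:
```python
from h import *
from scipy.optimize import least_squares
w=np.load("w1.npy");c=cam("wrist",dict(ee_pos=w[:3],tool_rot=w[3:]))
U=np.array([[.08,.11,.08],[.08,-.11,.08],[-.08,.11,.08],[-.08,-.11,.08],[0,0,.09],[-.02,-.07,.08],[.05,-.07,.184]])
px=np.array([(224,31),(499,32),(246,224),(487,224),(363,134),(448,159),(474,45)])/1.25
def wf(p,P): 
    return np.c_[P[:,:2]@R.from_euler('z',p[2]).as_matrix()[:2,:2].T+p[:2],P[:,2]]
f=least_squares(lambda p:(proj(c,wf(p,U))-px).ravel(),[.58,.12,-.26],loss="soft_l1");p=f.x
print(p,np.degrees(p[2]));print(f.fun.reshape(-1,2).round(1));np.save("unit.npy",p)
# mark height: unit (18,-70,h)
for v in[np.array((461,109))/1.25]:
    g=least_squares(lambda h:(proj(c,wf(p,np.array([[.018,-.07,h[0]]])))-v).ravel(),[.15]);print("mark z",g.x,g.fun)
# knob : hinge x unknown
k=np.array((253,66))/1.25
g=least_squares(lambda h:(proj(c,wf(p,np.array([[h[0],.065,.139]])))-k).ravel(),[.0]);print("knob x",g.x,g.fun)
rel=lambda P:R.from_euler('z',-p[2]).apply(P-np.r_[p[:2],0])
for q in[(284,68),(284,181)]: print("slot",rel(ray(c,np.array(q)/1.25,.08)))
L=ray(c,np.array((719,18))/1.25,.014)
H=ray(c,np.array((684,163))/1.25,.018);N=ray(c,np.array((711,66))/1.25,.018)
print("loupe lens",L,"end",H,"near",N,np.linalg.norm(N-H),np.linalg.norm(L-H),[np.degrees(np.arctan2(*(a-H)[1::-1])) for a in(L,N)])
t=w[:3];A=rot(w[3:])
print("tool x yaw",np.degrees(np.arctan2(A[1,0],A[0,0])), "button in unit wanted; tcp in unit:",rel(t))
```

```text
[ 0.58232532  0.1201736  -0.25409735] -14.558705878873427
[[-6.9 -3.5]
 [ 4.9 -6.4]
 [-3.1  4.9]
 [ 4.4  3.3]
 [-0.1  0.9]
 [ 0.6 -0.1]
 [-0.3  0.3]]
mark z [0.14345392] [0.03154379 0.24834078]
knob x [0.04576279] [ 0.1629946  -0.01775608]
slot [0.05068742 0.06061822 0.08      ]
slot [-0.03729013  0.06903348  0.08      ]
loupe lens [ 0.59542733 -0.21052542  0.014     ] end [ 0.47385937 -0.17057011  0.018     ] near [ 0.55695669 -0.19937416  0.018     ] 0.08794792191391639 0.12802810579914115 [np.float64(-18.193960731845294), np.float64(-19.117870599720828)]
tool x yaw -14.958364516162295 button in unit wanted; tcp in unit: [-0.06441146 -0.02945978  0.29922211]
```

```bash
python3 -m jog '[[[3.2,-1.5,-0],0,-1],[[3.24,-1.45,0],0,-1],[[0,0,5],0,-1],[[0,0,5],0,-1],[[0,0,5],0,-1],[[0,0,2.4],0,-1],[[0,0,0],0,-1],[[0,0,0],0,-1]]'
python3 - <<'E'
from h import *
p=np.load("unit.npy");s=manip.sense();print(R.from_euler('z',-p[2]).apply(s["ee_pos"]-np.r_[p[:2],0]),s["ft_force"])
E
```

```text
clock: 2.95
ee_pos: [0.5831, 0.1196, 0.1267]
tool_rot: [-0.0, 0.991, -0.131, 0.001]
ft_force: [-0.3, -0.4, 1.1]
grip_width: -0.003
[ 0.00087448 -0.00039862  0.12670011] [-0.27139051 -0.40262923  1.14187173]
```

```bash
python3 -m jog '[[[0,0,1.2],0,-1],[[0,0,0.6],0,-1],[[0,0,0.5],0,-1],[[0,0,0.5],0,-1],[[0,0,0],0,-1],[[0,0,0],0,-1]]'
```

```text
clock: 3.7
ee_pos: [0.5824, 0.1195, 0.0978]
tool_rot: [0.0, 0.991, -0.132, 0.0]
ft_force: [-6.4, -0.9, 9.4]
grip_width: -0.001
```

View there.

```bash
python3 -m jog '[[[0,0,-4.5],0,-1],[[0,0,-5],0,-1],[[0,0,-5],0,-1],[[-3.3,-3.3,0],0,-1],[[-3.3,-3.2,0],0,-1],[[0,0,0],0,-1],[[0,0,0],0,-1]]'
python3 - <<'E'
from h import *
s=manip.sense();print(s["ee_pos"]);im=manip.capture("wrist");np.save("w2.npy",np.r_[s["ee_pos"],s["tool_rot"]])
cv2.imwrite("pics/wrist2r.png",im[:,:,::-1]);cv2.imwrite("pics/wrist2.png",cv2.resize(im[:300,100:500,::-1],None,fx=2,fy=2,interpolation=cv2.INTER_CUBIC))
E
```

```text
clock: 4.58
ee_pos: [0.5359, 0.1994, 0.2422]
tool_rot: [0.0, 0.991, -0.132, 0.0]
ft_force: [0.5, -0.1, 0.2]
grip_width: -0.002
[0.53590822 0.19937416 0.24218924]
```

View pics/wrist2.png

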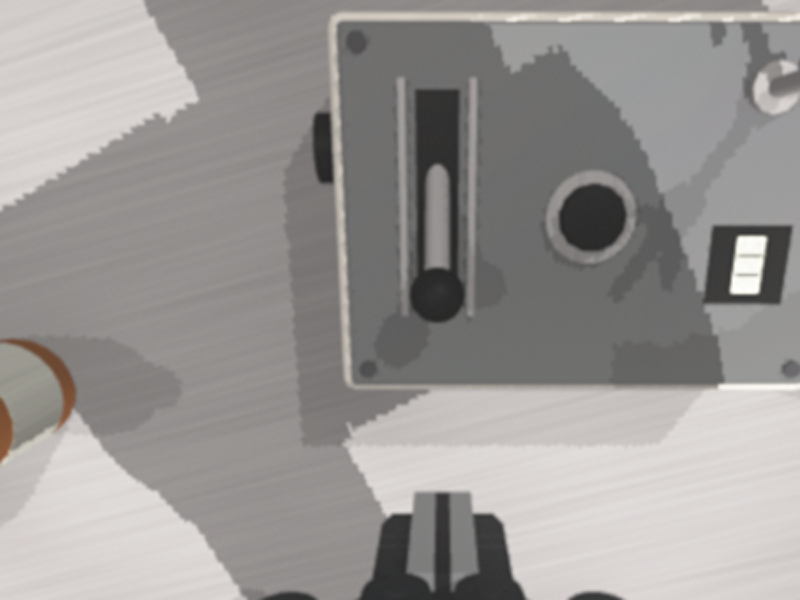

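The lever has dropped; its knob is at crop pixel (437,295), raw (318.5,147.5).

```bash
cat > mk.py <<'E'
from h import *
def brass(f):
    im=cv2.imread(f);h=cv2.cvtColor(im,cv2.COLOR_BGR2HSV)
    m=cv2.inRange(h,(12,110,90),(28,255,255));n,l,st,ce=cv2.connectedComponentsWithStats(m)
    return l,st
E
python3 - <<'E'
from mk import *
p=np.load("unit.npy");rel=lambda P:R.from_euler('z',-p[2]).apply(P-np.r_[p[:2],0])
w=np.load("w2.npy");c=cam("wrist",dict(ee_pos=w[:3],tool_rot=w[3:]))
print("knob",rel(ray(c,(318.5,147.5),.11)),"tcp",rel(w[:3]),"button",rel(ray(c,(592/2+100,216/2),.09)),"win",rel(ray(c,(748/2+100,265/2),.08)))
for i in(1,2):
    l,st=brass(f"pics/wrist{i}r.png")
    for k in range(1,len(st)):
        if st[k,4]>30: 
            ys,xs=np.where(l==k);b=ys.max();print(i,st[k],"low tip",xs[ys>=b-1].mean(),b)
E
```

```text
knob [-0.02768707  0.06599987  0.11      ] tcp [-0.06483547  0.06498952  0.24218924] button [0.00113272 0.00170305 0.09      ] win [-0.02072646 -0.06998188  0.08      ]
1 [359  33  23  55 493] low tip 367.8 87
1 [ 63 161  25  20 108] low tip 84.0 180
1 [   0  170   55   52 2315] low tip 21.5 221
2 [ 515   14   34   70 1003] low tip 523.0 83
2 [109 171  26  24 100] low tip 131.5 194
2 [  28  183   78   61 3161] low tip 65.86842105263158 243
2 [  0 206  20  12  44] low tip 0.75 217
```

```bash
python3 -m jog '[[[0,0,4.5],0,-1],[[0,0,4.5],0,-1],[[0,0,4.3],0,-1],[[0,0,0],0,-1],[[1.3,0,0],0,-1],[[0.6,0,-0.5],0,-1],[[0.6,0,-0.5],0,-1]]';  python3 -m jog '[[[0.7,0,-0.5],0,-1],[[0.7,0,-0.5],0,-1],[[0.85,0,-0.35],0,-1],[[0.85,0,-0.35],0,-1],[[0.9,0,-0.1],0,-1],[[0.9,0,-0.1],0,-1],[[0.7,0,0],0,-1],[[0,0,0],0,-1]]'
python3 - <<'E'
from mk import *
p=np.load("unit.npy");s=manip.sense();print(R.from_euler('z',-p[2]).apply(s["ee_pos"]-np.r_[p[:2],0]),s["ft_force"])
def wf(P): return np.c_[P[:,:2]@R.from_euler('z',p[2]).as_matrix()[:2,:2].T+p[:2],P[:,2]]
w=np.load("w2.npy");c=cam("wrist",dict(ee_pos=w[:3],tool_rot=w[3:]))
from scipy.optimize import least_squares
g=least_squares(lambda h:(proj(c,wf(np.array([[.018,-.07,h[0]]])))-(523,83.5)).ravel(),[.15]);print("mark z",g.x,g.fun)
E
```

```text
clock: 5.5
ee_pos: [0.5597, 0.1933, 0.1219]
tool_rot: [-0.001, 0.991, -0.132, -0.001]
ft_force: [-27.1, 4.5, 21.6]
grip_width: 0.002
clock: 6.5
ee_pos: [0.6142, 0.1782, 0.1379]
tool_rot: [0.0, 0.991, -0.132, -0.0]
ft_force: [0.4, -0.6, -0.4]
grip_width: -0.0
[0.01628402 0.06414896 0.13793827] [ 0.37183829 -0.56671059 -0.41382314]
mark z [0.14133141] [0.00247533 0.04947824]
```

```bash
python3 -m jog '[[[-1.5,0,0],0,-1],[[-1.5,0,0],0,-1],[[0,0,-5],0,-1],[[0,0,-5],0,-1],[[0,0,-3],0,-1],[[0,0,0],0,-1],[[0,0,0],0,-1]]'
cat > snap.py <<'E'
import sys
from h import *
n=sys.argv[1];s=manip.sense();im=manip.capture("wrist");np.save(f"w{n}.npy",np.r_[s["ee_pos"],s["tool_rot"]]);cv2.imwrite(f"pics/wrist{n}r.png",im[:,:,::-1])
E
python3 snap.py 3;  python3 -m jog '[[[0.5,5,0],0,1],[[0.5,5.5,0],0,1],[[0.5,5.5,0],0,1],[[0.5,5.5,0],0,1],[[0.5,5.5,0],0,1],[[0.5,5.5,0],0,1],[[1.6,5,0],-0,1],[[0,0,0],0,1]]';python3 snap.py 4
python3 - <<'E'
import cv2,numpy as np
a=cv2.imread("pics/wrist3r.png");b=cv2.imread("pics/wrist4r.png")
cv2.imwrite("pics/c34.png",np.vstack([cv2.resize(a[0:260,:],(640,260)),b[:330]]))
E
```

```text
clock: 7.38
ee_pos: [0.5841, 0.1864, 0.2676]
tool_rot: [0.0, 0.991, -0.131, -0.0]
ft_force: [-0.8, -0.4, 0.3]
grip_width: -0.002
clock: 8.43
ee_pos: [0.5306, -0.1906, 0.2666]
tool_rot: [-0.0, 0.991, -0.134, -0.001]
ft_force: [-0.2, -0.3, -0.8]
grip_width: 0.999
```

View pics/c34.png

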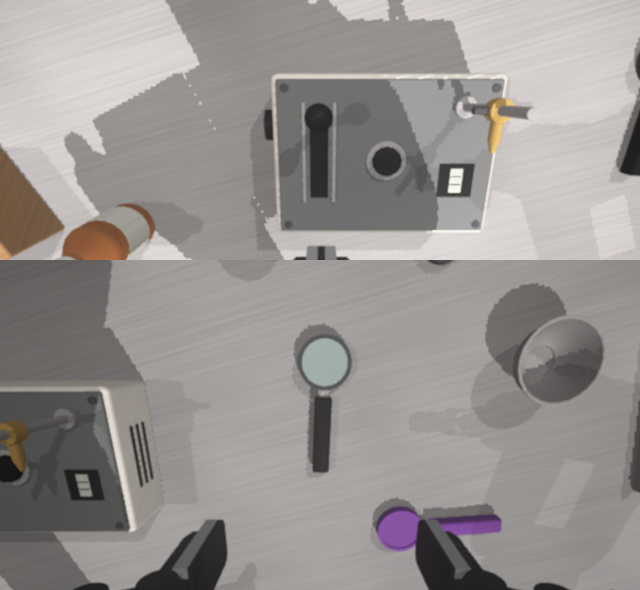

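The lever stands again: its knob is back at the far end, (318,117). The loupe is below in picture 4, with its lens at (325,102) and handle end at (321,211).

Run:
```python
from mk import *
from scipy.optimize import least_squares
p=np.load("unit.npy")
def wf(P): return np.c_[P[:,:2]@R.from_euler('z',p[2]).as_matrix()[:2,:2].T+p[:2],P[:,2]]
rel=lambda P:R.from_euler('z',-p[2]).apply(P-np.r_[p[:2],0])
obs=[];
for i in(1,2,3,4):
    w=np.load(f"w{i}.npy");c=cam("wrist",dict(ee_pos=w[:3],tool_rot=w[3:]))
    l,st=brass(f"pics/wrist{i}r.png");ks=[k for k in range(1,len(st)) if st[k,4]>30]
    W=proj(c,wf(np.array([[.018,-.07,.142]])))[0]
    k=min(ks,key=lambda k:abs(np.array([(st[k,0]+st[k,2]/2),(st[k,1]+st[k,3])])-W).sum())
    ys,xs=np.where(l==k);b=ys.max();t=(xs[ys>=b-1].mean(),b+.5);obs.append((c,t))
    g=least_squares(lambda h:(proj(c,wf(np.array([[.018,-.07,h[0]]])))-t).ravel(),[.15]);print(i,t,"mark z",g.x,g.fun.round(2))
f=least_squares(lambda P:np.concatenate([(proj(c,P)-t).ravel() for c,t in obs]),[.58,.05,.14],loss="soft_l1",);print("tri",f.x,rel(f.x),f.fun.round(1))
im=cv2.imread("pics/wrist4r.png")
L=ray(c,(325,102.5),.014);H=ray(c,(321,211.5),.009);N=ray(c,(323.5,137),.018)
H2=ray(c,(321,209),.018)
print("win4",rel(ray(c,(84.5,485-260),.08)))
print(L,H,H2,N,[np.degrees(np.arctan2(*(L-a)[1::-1])) for a in(H,H2,N)],np.linalg.norm(L-H2))
A=c[1];A=rot(w[3:]);print("tool yaw",np.degrees(np.arctan2(A[1,0],A[0,0])),"lens in tool",A.T@(L-w[:3]),"end",A.T@(H2-w[:3]))
```

```text
1 (np.float64(367.8), np.float64(87.5)) mark z [0.1373024] [0.01 0.08]
2 (np.float64(523.0), np.float64(83.5)) mark z [0.14133131] [0.   0.05]
3 (np.float64(491.5), np.float64(152.5)) mark z [0.14073127] [ 0.22 -0.63]
4 (np.float64(20.714285714285715), np.float64(210.5)) mark z [0.14442422] [0.41 1.03]
tri [0.58251483 0.04902568 0.14324323] [ 0.018068   -0.06881577  0.14324323] [-0.4 -0.1 -0.1 -0.1  0.3 -0.2  0.2  0.5]
win4 [-0.02048197 -0.06830061  0.08      ]
[ 0.59472764 -0.21354116  0.014     ] [ 0.46937288 -0.17434995  0.009     ] [ 0.47568749 -0.17608886  0.018     ] [ 0.55889449 -0.20198582  0.018     ] [np.float64(-17.361453276857148), np.float64(-17.464567547168908), np.float64(-17.87326785403574)] 0.12485685015896261
tool yaw -15.35465991850176 lens in tool [0.06850371 0.00511833 0.25242587] end [-0.05621391  0.00052393  0.24873266]
```

```bash
python3 -m jog '[[[0.5,0.27,0],0.04,1],[[0,0,6],0,1],[[0,0,6],0,1],[[0,0,6],0,1],[[0,0,3],0,1],[[0,0,0],0,1],[[0,0,0],0,1]]';python3 snap.py 5
python3 - <<'E'
import cv2
b=cv2.imread("pics/wrist5r.png");cv2.imwrite("pics/w5.png",b)
E
```

```text
clock: 9.35
ee_pos: [0.5364, -0.1915, 0.0598]
tool_rot: [0.0, 0.988, -0.151, 0.001]
ft_force: [0.2, -0.3, 0.6]
grip_width: 1.001
```

View pics/w5.png

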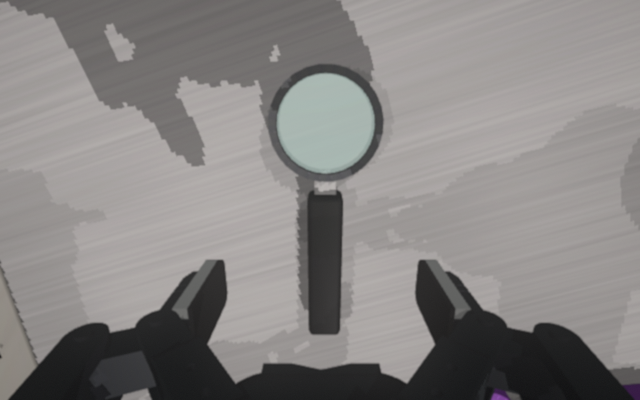

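Run:
```python
from h import *
w=np.load("w5.npy");c=cam("wrist",dict(ee_pos=w[:3],tool_rot=w[3:]));A=rot(w[3:])
for uv,z in[((326.5,121),.014),((325,192),.018),((324,331),.018)]: print((A.T@(ray(c,uv,z)-w[:3])*1000).round(1))
```

```text
[64.4  3.5 45.9]
[27.1  2.8 41.9]
[-63.9   2.4  41.7]
```

```bash
python3 -m jog '[[[0,0.26,0],0.005,1],[[0,0,2.3],0,1],[[0,0,2.0],0,1],[[0,0,0],0,1],[[0,0,0],0,-1],[[0,0,0],0,-1],[[0,0,0],0,-1],[[0,0,0],0,-1]]'; python3 -m jog '[[[0,0,0],0,-1],[[0,0,0],0,-1],[[0,0,-1],0,-1],[[0,0,-2],0,-1],[[0,0,-4],0,-1],[[0,0,-5],0,-1],[[0,0,-5],0,-1],[[0,0,0],0,-1]]'
```

```text
clock: 10.4
ee_pos: [0.535, -0.1943, 0.0159]
tool_rot: [0.0, 0.988, -0.154, 0.0]
ft_force: [0.1, -0.2, -0.2]
grip_width: 0.218
clock: 11.4
ee_pos: [0.5359, -0.1948, 0.1899]
tool_rot: [0.001, 0.988, -0.154, 0.003]
ft_force: [0.0, -0.7, -1.8]
grip_width: 0.215
```

```bash
python3 snap.py 6
python3 - <<'E'
from h import *
p=np.load("unit.npy");w=np.load("w6.npy");A=rot(w[3:]);y=np.arctan2(A[1,0],A[0,0]);print("yaw",y,"unit",p[2])
Rz=R.from_euler('z',p[2]);win=Rz.apply([-.02,-.07,0])+np.r_[p[:2],0]
# detect lens by colour
im=cv2.imread("pics/wrist6r.png");h=cv2.cvtColor(im,cv2.COLOR_BGR2HSV)
m=cv2.inRange(h,(70,20,80),(105,255,255));n,l,st,ce=cv2.connectedComponentsWithStats(m)
k=1+st[1:,4].argmax();print("lens px",ce[k],st[k])
c=cam("wrist",dict(ee_pos=w[:3],tool_rot=w[3:]))
t=A.T@(ray(c,ce[k],w[2]-.003)-w[:3]);print("lens in tool",t)
# target TCP: tool yaw = unit yaw after turn
lens=np.array([t[0],-t[1],0]) # tool y = -unit y
tcp=win-Rz.apply(lens);print("win",win,"target tcp",tcp,"shift in tool (after turn)",(Rz.inv().apply(tcp-w[:3])*[100,-100,1])[:2],"turn",y-p[2])
print(w[:3],manip.sense()["ft_force"],manip.sense()["moment"])
cv2.imwrite("pics/w6.png",im)
E
```

```text
yaw -0.30918557051688583 unit -0.25409735241579606
lens px [276.84544049 158.27357032] [256  88  61 107 647]
lens in tool [ 0.05293121 -0.01737642  0.0033242 ]
win [0.54537148 0.0574487  0.        ] target tcp [0.48977192 0.05393563 0.        ] shift in tool (after turn) [-10.72077249 -22.91213717] turn -0.05508821810108977
[ 0.53594261 -0.19477779  0.18985758] [ 0.21980652 -0.81680971 -1.82623169] [-0.00257531  0.01328873 -0.04482874]
```

View pics/w6.png

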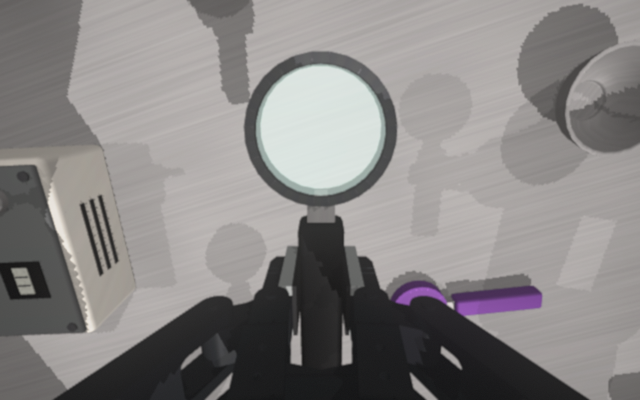

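```bash
cat > rim.py <<'E'
from h import *
from scipy.optimize import least_squares
def rimfit(n,c0=(321,129),vmax=200):
    w=np.load(f"w{n}.npy");im=cv2.GaussianBlur(cv2.imread(f"pics/wrist{n}r.png",0),(3,3),0).astype(float)
    pts=[]
    for a in np.radians(np.arange(0,360,4)):
        r=np.arange(66,88,.25);u=c0[0]+r*np.cos(a);v=c0[1]+r*np.sin(a)
        if abs(np.sin(a))>.85 and np.sin(a)>0: continue   # neck
        g=np.gradient(cv2.remap(im.astype(np.float32),u.astype(np.float32)[None],v.astype(np.float32)[None],1)[0])
        k=g.argmax()
        if g[k]>2: pts.append((u[k],v[k]))
    pts=np.array(pts);T=manip.camera_model("wrist");K=T["intrinsics"];M=T["tool_from_camera"]
    c=(K,M[:3,:3],M[:3,3]);th=np.radians(np.arange(0,360,2))
    ring=.03*np.c_[np.cos(th),np.sin(th),0*th]
    def res(q,full=False):
        P=R.from_euler('yx',[q[3],q[4]]).apply(ring)+q[:3];uv=proj(c,P).astype(np.float32)
        return np.array([cv2.pointPolygonTest(uv.reshape(-1,1,2),(float(x),float(y)),True) for x,y in pts])
    f=least_squares(res,[.065,0,.0,0,0],loss="soft_l1",x_scale=[.001,.001,.001,.01,.01],diff_step=1e-3 if 0 else None) if 0 else least_squares(lambda z:res(z*np.array([.001,.001,.001,.01,.01])),[65,0,1,0,0],loss="soft_l1",diff_step=.02)
    q=f.x*np.array([.001,.001,.001,.01,.01])
    e=res(np.r_[q]);print(len(pts),"rms px",np.sqrt(np.mean(e**2)),"top centre mm",(q[:3]*1000).round(1),"pitch,roll deg",np.degrees(q[3:]).round(2))
    f2=least_squares(lambda z:res(np.r_[z*.001,0,0]),[65,0,1],loss="soft_l1",diff_step=.02);print("level fit",f2.x.round(2),"rms",np.sqrt(np.mean(f2.fun**2)))
    return q
E
python3 - <<'E'
from rim import *
rimfit(6)
E
```

```text
74 rms px 0.29071004638978565 top centre mm [62.9  0.4  1.8] pitch,roll deg [0. 0.]
level fit [62.87  0.35  1.81] rms 0.29070330072429423
```

```bash
python3 -m jog '[[[0,0,0],-0.055,-1],[[-4,0,0],0,-1],[[-4,0,0],0,-1],[[-3.8,0,0],0,-1],[[0,-3,0],0,-1],[[0,-4,0],0,-1],[[0,-4,0],0,-1],[[0,-4,0],0,-1]]';python3 -m jog '[[[0,-4,0],0,-1],[[0,-3,0],0,-1],[[0,-2.6,0],0,-1],[[0,0,0],0,-1],[[0,0,1],0,-1],[[0,0,1],0,-1],[[0,0,0],0,-1],[[0,0,0],0,-1]]'; python3 snap.py 7
python3 - <<'E'
from rim import *
p=np.load("unit.npy");w=np.load("w7.npy");A=rot(w[3:]);q=rimfit(7)
rel=lambda P:R.from_euler('z',-p[2]).apply(P-np.r_[p[:2],0])
print("tcp",rel(w[:3]),"yaw",np.arctan2(A[1,0],A[0,0]),"tool z",A[:,2],"lens in unit",rel(A@(q[:3]+[0,0,.007])+w[:3]))
a=manip.capture("side")[:,:,::-1];b=manip.capture("scene")[:,:,::-1];cv2.imwrite("pics/side7r.png",a);cv2.imwrite("pics/scene7r.png",b)
f=lambda x:cv2.resize(x,(400,300),interpolation=cv2.INTER_CUBIC)
cv2.imwrite("pics/c7.png",np.vstack([np.hstack([f(a[170:260,260:380]),f(b[150:240,290:410])]),cv2.resize(cv2.imread("pics/wrist7r.png")[:240],(800,300))]))
E
```

```text
clock: 12.45
ee_pos: [0.4578, -0.018, 0.1842]
tool_rot: [-0.0, 0.992, -0.127, -0.001]
ft_force: [0.5, -0.2, -0.7]
grip_width: 0.216
clock: 13.45
ee_pos: [0.4825, 0.0733, 0.1654]
tool_rot: [-0.0, 0.992, -0.127, -0.0]
ft_force: [0.6, 0.5, -0.8]
grip_width: 0.218
50 rms px 1.9585179486084687 top centre mm [62.8 -0.   0.8] pitch,roll deg [0. 0.]
level fit [62.82 -0.    0.83] rms 1.9585179486084687
tcp [-0.08487301 -0.07051972  0.16535007] yaw -0.25474998592980636 tool z [-5.57078870e-05  1.21322009e-05 -9.99999998e-01] lens in unit [-0.0220577  -0.07056073  0.15752066]
```

View pics/c7.png

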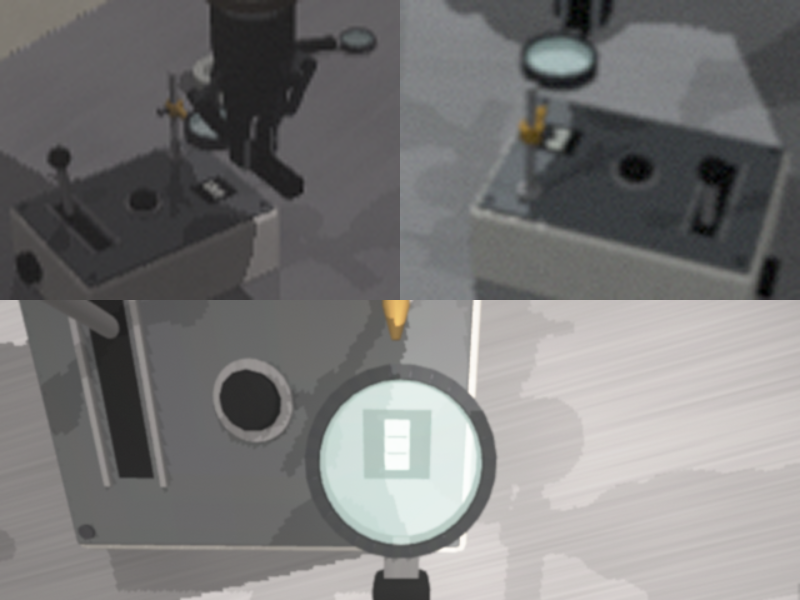

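```bash
python3 -m jog '[[[0,3,0],0,-1],[[0,4,0],0,-1],[[0,3,0],0,-1],[[0,0,0],0,-1],[[0,0,0],0,-1],[[0,0,0],0,-1]]'; python3 snap.py 8
python3 - <<'E'
from mk import *
p=np.load("unit.npy")
rel=lambda P:R.from_euler('z',-p[2]).apply(P-np.r_[p[:2],0])
w=np.load("w7.npy");c=cam("wrist",dict(ee_pos=w[:3],tool_rot=w[3:]))
print("7: win",rel(ray(c,(317.6,115),.08)),"mark",rel(ray(c,(317,32.5),.142)))
l,st=brass("pics/wrist8r.png");print(st[1:][st[1:,4]>20])
im=cv2.imread("pics/wrist8r.png");cv2.imwrite("pics/c8.png",cv2.resize(im[:260,60:360],None,fx=2.3,fy=2.3,interpolation=cv2.INTER_CUBIC))
E
```

```text
clock: 14.35
ee_pos: [0.4574, -0.0226, 0.1653]
tool_rot: [-0.0, 0.992, -0.126, -0.0]
ft_force: [-0.0, 0.1, -0.7]
grip_width: 0.215
7: win [-0.01983746 -0.06901664  0.08      ] mark [ 0.01746185 -0.0695446   0.142     ]
[[ 61   0  25  31 502]]
```

View pics/c8.png

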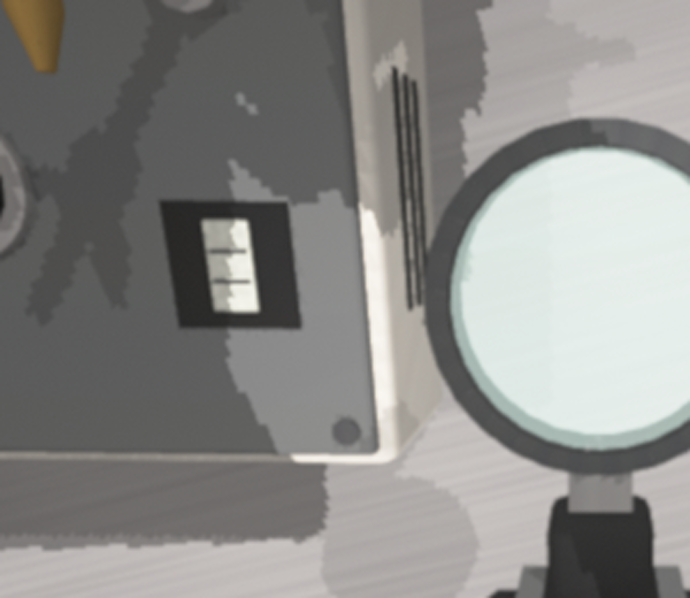

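The pointer tip is at raw (80.4,31.3) and the window centre at raw (160.4,114.8). This oblique view gives the height more accurately.

Run:
```python
from h import *
from scipy.optimize import least_squares
p=np.load("unit.npy");rel=lambda P:R.from_euler('z',-p[2]).apply(P-np.r_[p[:2],0])
def wf(P): return R.from_euler('z',p[2]).apply(P)+np.r_[p[:2],0]
for i,t,wn in[(8,(80.4,31.3),(160.4,114.8)),(2,(523,83.5),(474,132.5)),(3,(491.5,152.5),(455.5,180)),(4,(20.7,210.5),(84.5,225))]:
    w=np.load(f"w{i}.npy");c=cam("wrist",dict(ee_pos=w[:3],tool_rot=w[3:]))
    W=rel(ray(c,wn,.08));d=W-[-.02,-.07,.08]
    z=lambda off:least_squares(lambda h:(proj(c,wf(np.array([.018,-.07,h[0]])+off))-t).ravel(),[.14])
    a,b=z(0),z(d);print(i,"win",W.round(4),"mark z",a.x,b.x,b.fun.round(2),"cam",rel(c[2]).round(3))
w=np.load("w8.npy");print(rel(w[:3]))
```

```text
8 win [-0.0198 -0.0683  0.08  ] mark z [0.14276107] [0.14034658] [ 0.07 -0.26] cam [-0.007 -0.17   0.294]
2 win [-0.0207 -0.07    0.08  ] mark z [0.14132129] [0.14163991] [0.05 1.2 ] cam [0.013 0.064 0.371]
3 win [-0.0205 -0.0698  0.08  ] mark z [0.14072546] [0.14090082] [-0.    0.01] cam [0.063 0.063 0.396]
4 win [-0.0205 -0.0683  0.08  ] mark z [0.14444079] [0.14270951] [0.35 0.89] cam [ 0.106 -0.315  0.395]
[-0.08498443 -0.16955339  0.16531521]
```

```bash
python3 -m jog '[[[0.2,-3,0],0,-1],[[0,-4,0],0,-1],[[0,-3.05,0],0,-1],[[0,0,0.5],0,-1],[[0,0,0.5],0,-1],[[0,0,0.5],0,-1],[[0,0,0],0,-1],[[0,0,0],0,-1]]'; python3 snap.py 9
python3 - <<'E'
from rim import *
p=np.load("unit.npy");rimfit(8);rimfit(9)
rel=lambda P:R.from_euler('z',-p[2]).apply(P-np.r_[p[:2],0])
s=manip.sense();A=rot(s["tool_rot"]);print("tcp",rel(s["ee_pos"]),"lens",rel(A@[.063,.0002,.0088]+s["ee_pos"]),A[:,2].round(4),s["ft_force"])
im=cv2.imread("pics/wrist9r.png");a=manip.capture("side")[:,:,::-1];b=manip.capture("scene")[:,:,::-1]
f=lambda x:cv2.resize(x,(400,300),interpolation=cv2.INTER_CUBIC)
cv2.imwrite("pics/c9.png",np.vstack([np.hstack([f(a[170:260,260:380]),f(b[150:240,290:410])]),cv2.resize(im[:240],(800,300))]))
E
```

```text
clock: 15.4
ee_pos: [0.4845, 0.0732, 0.1504]
tool_rot: [0.0, 0.992, -0.127, 0.0]
ft_force: [-0.7, -0.4, -0.6]
grip_width: 0.22
74 rms px 2.1506843666599837 top centre mm [62.9  0.3  1.6] pitch,roll deg [0. 0.]
level fit [62.87  0.26  1.57] rms 2.150592159402097
45 rms px 2.1714480459932726 top centre mm [62.9  0.3  1.5] pitch,roll deg [0. 0.]
level fit [62.84 -0.    0.82] rms 2.234107509546953
tcp [-0.08284395 -0.06997767  0.15048274] lens [-0.01984249 -0.0702135   0.14169405] [ 2.e-04 -0.e+00 -1.e+00] [-0.36927493  0.48589248 -1.59322934]
```

View pics/c9.png

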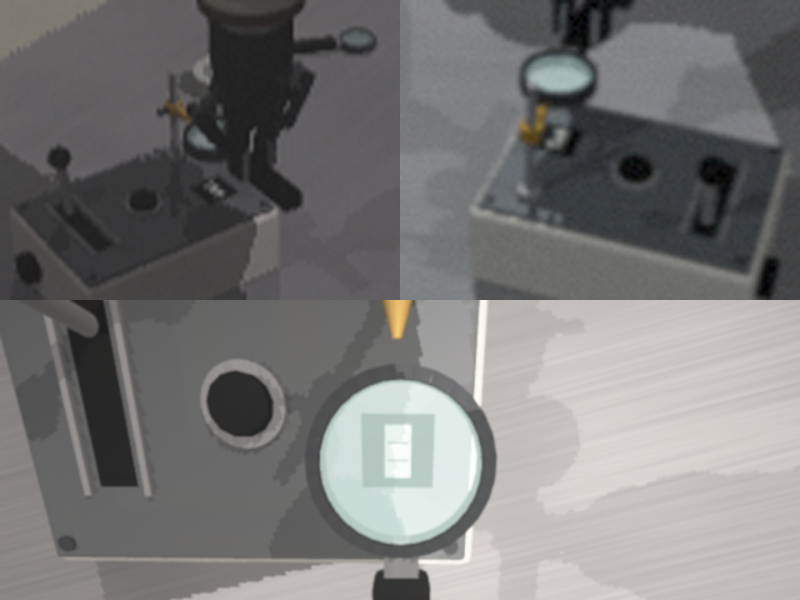

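```bash
python3 - <<'E'
from h import *
w=np.load("w9.npy");c=cam("wrist",dict(ee_pos=w[:3],tool_rot=w[3:]));A=rot(w[3:])
print("win in tool mm",A.T@(ray(c,(318,120),.08)-w[:3])*1e3,"mark tip",A.T@(ray(c,(318.4,30.8),.1415)-w[:3])*1e3)
E
python3 -m jog '[[[0,-0.05,0],0,-1],[[0,0,0],0,-1],[[0,0,0],0,-1],[[0,0,0],0,-1],[[0,0,0],0,-1],[[0,0,0],0,-1],[[0,0,0],0,-1],[[0,0,0],0,-1]]'
python3 - <<'E'
from h import *
s=manip.sense();print(s["joint_vel"].round(4),s["ft_force"],s["ee_pos"])
E
```

```text
win in tool mm [63.06160738 -1.17285942 70.45674967] mark tip [100.61363267  -0.35520547   8.96179384]
clock: 16.55
ee_pos: [0.4846, 0.074, 0.1503]
tool_rot: [-0.0, 0.992, -0.127, -0.0]
ft_force: [-0.7, 0.1, -0.8]
grip_width: 0.216
[-0.0017  0.0008  0.0007 -0.0001 -0.0007 -0.0013] [-0.67092989  0.07348439 -0.77096908] [0.48460533 0.07404282 0.1502769 ]
```

```bash
python3 -c "
from station import manip
print(manip.job_done())"
```

```text
the job is handed in; nothing more can be done
None
```

I ran the button and lever test, and handed the job in at about 16.6 s with the lens held over the reading window.

- **Button and lever:** I pressed the button fully in, at about 9 N, and the picture afterwards showed the lever dropped. I then pushed the lever back up along its arc, and later pictures show it standing by itself. During that push the wrist force briefly read about 35 N in total. That is well under the 120 N wrist limit, but I didn't find the cause. I also can't say how it counts against the 40 N pressing limit.
- **Lens:** I took the large dark loupe by its handle and left the purple and small dark ones alone.
- **Last checks:**
  - **Centring:** the lens is within about 1 mm of the window's centre.
  - **Height:** the lens centre is at about z = 0.1415 m.
  - **Clearance:** the pointer tip is about 38 mm from the lens centre, so it clears the rim by roughly 8 mm.
  - **Steadiness:** the tool points straight down and the arm is still. The wrist force is about 1 N, which is roughly the loupe's weight, so nothing suggests the lens is touching the unit.
- **Where the checks were weak:**
  - **Pointer height:** the four usable views, corrected against the window, ranged from 0.1403 to 0.1427 m. I trust the height to about 1–2 mm.
  - **Level:** the lens outline fitted a level rim to 0.3 px just after lifting. Over the window the fit was poor (about 2 px) because of the background, and it never really tested tilt. Levelness there rests on the earlier fit and on the tool being vertical.

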